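Tip the used sharps into the counterbalanced sharps container

TASK

Dispose of the two used sharps in the sharps container: the syringe with the bare needle from the instrument tray and the needle holder from the kidney dish. Lay them, in either order and one at a time, gently on the container's counterbalanced tipping tray and let go, so that each one's own weight tips the tray and drops it inside; let the tray swing back level before laying the next, and never push it down with the gripper. Leave the filled, capped syringe and everything else where it is.

Things in the scene. Friction and masses are not known exactly. Their poses are not given: they have to be found in the camera images.
- sharps_bin: Sharps container: translucent plastic box 185 (x) by 235 (y) by 160 mm high, fixed; its white lid has an opening closed by the grey tipping tray. Origin at the centre of its underside; x from front to rear, y along the tray, z up. Bearing cheeks stand 18 mm above the lid at the tray's ends (x -22, y +-110 mm); nothing else rises more than 16 mm above the lid.
- tray_mid (a point): Point on the level tray's floor over the container's middle, 162 mm above the bench; axes as the container. Flat floor, 200 mm long (y), from 60 mm in front (-x) to 62 mm behind this point. A lip at the front edge rises 12 mm, end walls (194 mm apart) 14 mm above the floor; no wall at the rear. Tips about a line along y, 22 mm in front of this point.
- tip_tray (a joint): Tray angle: 0 level (shut, held by its balance rod), growing as the rear edge drops, stop at 1.05. A thing of 10 g or more let go behind the pivot line, best lengthwise along y with its middle 10 to 30 mm behind tray_mid, tips it rearward and slides inside; in front of the pivot line it does not. Empty, it swings back level in about 1 s.
- instrument_tray: Shallow stainless instrument tray, 270 (x) by 190 (y) mm outside (rolled rim 282 by 202), walls 20 mm high and 3 mm thick, floor 2 mm thick. Fixed. Origin at the centre of its underside. Holds the used syringe and the filled syringe, side by side, about 84 mm apart along its y, either way round.
- kidney_dish: Stainless kidney dish (bean shape), about 250 mm long (x) by 135 mm, 35 mm high, floor 2 mm thick; the hollow is 109 mm wide across its middle. Fixed. Origin at the centre of its underside, on the bowed centre line. Holds the used needle holder near its middle and a small vial near its -x end.
- used_syringe_mid (a point): Used 20 ml syringe, lying: clear barrel 22 mm in diameter and 95 mm long, plunger pushed fully home, bare needle. This point is on the axis of the barrel (11 mm above what it lies on); x runs along it towards the needle, z up. Barrel from x = -45 to +50 mm, needle tip at +96 mm, thumb rest at -62 mm, finger wings 36 mm wide (22 mm high) at -45 mm. About 20 g. Grip across the barrel (y).
- used_holder_mid (a point): Used blood-collection needle holder, lying, to be disposed of: clear barrel 20 mm in diameter and 55 mm long with a bare needle. This point is the middle of the barrel on its axis (10 mm above what it lies on); x runs along it towards the needle, z up. Barrel from x = -27 to +27 mm, needle tip at +72 mm, wings 32 mm wide (20 mm high) at the rear end. About 13 g. Grip across the barrel (y).
- full_syringe_mid (a point): Filled 20 ml syringe that stays: same barrel, but its plunger is drawn out 55 mm (thumb rest at x = -117 mm) and a short white cap closes its tip (to x = +68 mm). Point and axes as for the used syringe.
- specimen_pot_mid (a point): Specimen pot with white screw lid, 66 mm across, 65 mm high; this point is 32 mm up. Stays.
- dish_stack_mid (a point): Stack of four clear Petri dishes, 61 mm across, 58 mm high; this point is half-way up. Stays.
- media_bottle_mid (a point): Clear bottle with white cap, 56 mm across, 115 mm high; this point is half-way up. Stays.
- tube_rack_mid (a point): White tube rack, 75 by 165 mm, with capped tubes up to 102 mm high; this point is 50 mm up. Stays.
- vial_mid (a point): Small clear vial with a metal cap standing in the kidney dish, 22 mm across, 50 mm high; this point is half-way up. Stays.
Mind the look-alikes: they are no part of the job. Leave any purple look-alike of the part that bears used_syringe_mid alone.

How it is judged:
On the way, in this order (a step that is already met when the one before it is completed fails the run):
1. one of the used sharps has been tipped inside the container and the tray has swung back level (((x of used_syringe_mid in the frame of sharps_bin between -0.09 and 0.09 m and y of used_syringe_mid in the frame of sharps_bin between -0.115 and 0.115 m and z of used_syringe_mid in the frame of sharps_bin between 0 and 0.12 m) or (x of used_holder_mid in the frame of sharps_bin between -0.09 and 0.09 m and y of used_holder_mid in the frame of sharps_bin between -0.115 and 0.115 m and z of used_holder_mid in the frame of sharps_bin between 0 and 0.12 m)) and value of joint tip_tray below 0.1 rad), for 0.1 s.
2. the second used sharp has been tipped inside too, and the tray is level again (x of used_syringe_mid in the frame of sharps_bin between -0.09 and 0.09 m and y of used_syringe_mid in the frame of sharps_bin between -0.115 and 0.115 m and z of used_syringe_mid in the frame of sharps_bin between 0 and 0.12 m and x of used_holder_mid in the frame of sharps_bin between -0.09 and 0.09 m and y of used_holder_mid in the frame of sharps_bin between -0.115 and 0.115 m and z of used_holder_mid in the frame of sharps_bin between 0 and 0.12 m and value of joint tip_tray below 0.1 rad), for 0.1 s.
At the end, for the whole second after the job is handed in: Both used sharps lie at rest inside the sharps container, centres at least 40 mm below the lid top, put in one after the other with the tray back level between; the tray is level again (0.1 rad); the filled syringe and the five other loose things are within 30 mm of where they stood (all of step 2 and linear speed of each of used_syringe, used_holder below 0.05 m/s and distance of each of full_syringe_mid, specimen_pot_mid, dish_stack_mid, media_bottle_mid, tube_rack_mid, vial_mid from where it was at the start of the episode below 0.03 m); the robot touches nothing.
It fails at once if the filled syringe or another loose thing is shifted by more than 30 mm (distance of any of full_syringe_mid, specimen_pot_mid, dish_stack_mid, media_bottle_mid, tube_rack_mid, vial_mid from where it was at the start of the episode above 0.03 m).
It fails at once if the gripper pushes or holds the tipping tray down, or the robot presses on it with more than 5 N (contact force between any of the fingers, the arm and tip_tray above 5 N or (value of joint tip_tray above 0.3 rad and contact force between the fingers and tip_tray above 0.02 N and z of the grasp point in the frame of sharps_bin below 0.172 m)).
It fails at once if the tray is pushed well down (0.35 rad or more) by a sharp that is still gripped (value of joint tip_tray above 0.35 rad and (contact force between the fingers and used_syringe above 2 N or contact force between the fingers and used_holder above 2 N)).
It fails at once if a used sharp is dropped from clearly above the tray instead of being laid on it (falling free faster than 0.6 m/s, 30 mm or more above the tray) ((z of used_syringe_mid in the frame of sharps_bin above 0.192 m and linear speed of used_syringe above 0.6 m/s and contact force between the fingers and used_syringe below 0.05 N) or (z of used_holder_mid in the frame of sharps_bin above 0.192 m and linear speed of used_holder above 0.6 m/s and contact force between the fingers and used_holder below 0.05 N)).
It also fails if it takes over 67 s, if anything falls off the work surface, if the arm or the gripper's body presses on something with over 40 N, if the wrist force passes 120 N, or if a joint passes its speed limit or range.

ROBOT

A 7-joint arm with a two-finger parallel gripper is mounted at the origin on the work surface. World frame = base frame: x ahead of the robot, y to its left, z up, the work surface at z = 0. Lengths are in m, angles in rad, forces in N, time in s.
With the tool pointing down it reaches from about 0.35 to 0.9 m from the base axis. Payload 7.2 kg.
Tool frame: the origin (TCP) lies at the very end of the fingers, on their centre line; the grasp point (between the pads) lies 19 mm behind it; z points along the fingers, y is the line along which they close (so a half turn about z gives the same grasp; the last joint's range is limited). The gripper opens to 88 mm and grips with 3 to 60 N. Pads are 20 mm wide; open, the fingers measure 115 mm over their backs; the gripper's body (75 mm by 178 mm) begins 61 mm behind the grasp point.
Start: joints at [1.053, 0.411, -0.013, 1.596, 0.006, 1.134, -0.082], TCP at [0.272, -0.563, 0.223] pointing down, gripper open.
Joint ranges: [-2.95, 2.95], [-0.29, 1.99], [-1.47, 1.44], [0.14, 2.54], [-1.03, 4.17], [0.13, 1.85], [-2.86, 2.86]. Speed limits (rad/s): [2.39, 2.39, 3.01, 3.01, 3.14, 3.14, 3.14].

INTERFACE

Orientations are given as a unit quaternion [x, y, z, w].
In Python, from workcell import robot, optics gives the robot as it stands.
- The arm moves only by the shell command python3 -m creep 'ROWS' [FORCE]. ROWS is JSON, one flat list of numbers, 7 for each row, row after row: the shift along the tool's x, y, z in cm, then the turn, a rotation vector about the tool's x, y, z in rad, then the gripper command: -1 is fully open, 1 is shut, values between are in proportion. In form: [x, y, z, ax, ay, az, grip, x, y, z, ax, ay, az, grip, ...]. A call has exactly 5 rows; each row shifts and turns the commanded pose from where the row before left it, along the tool's axes as they then stand; what a row does not reach is not made up. A row lasts 1/8 s, in which the tool goes at most 62.5 mm and 10.7 degrees, less where a joint would pass 70% of its speed; a pose out of reach is approached as far as the arm can. A call is refused whole if a number of a shift passes 6.25 or a number of a turn 0.188, either way. A call with a gripper value outside its range is refused whole. The fingers move at their own pace and stop on an object; FORCE is the grip in N (left out, the last holds). Time passes only in rows, so rows that do not move let the fingers close, or fill a call up. It gives the time, the measured TCP pose, the force, the opening and the grip force at its end, in the units of the state.
- robot.read_state(): the state, without advancing time (a new reading comes with each control period).
- optics.camera(name): name is "scene" or "top" or "wrist"; returns (picture, depth): 384x512x3 uint8, blue, green, red; 384x512 float32, m along the optical axis (not along the pixel's ray), 0 where there is no reading.
- optics.camera_info(name): a dict with "fx", "fy", "cx", "cy" (pixels), "camera_from_world" (4x4, takes a point from world to camera coordinates). Camera axes: x right, y up, looking along -z (the intrinsics and any distortion apply to the point x, -y, -z); pixel columns grow to the right and rows downward; lengths in m; the calibration is good to about 2 mm. A picture is of the moment at which its call begins: read the wrist's pose just before it. camera_info takes no time and is no camera call; for the wrist camera it gives the pose at the moment of the call.
- robot.finish_job(): hands the job in; it is judged then, once.
The state is a dict: "time_s": time; "q": joint angles; "qd": joint speeds; "tau": joint torques, N m; "tcp_pos": TCP position; "eef_rot": TCP orientation; "force": force on the tool from outside, world axes, zero at the start; "moment": the same for the moment, N m; "width": finger opening in m; "gripper_force": force on a finger pad.
Only numpy, scipy, OpenCV 4.12 (cv2) and the standard library are available. Lean on these libraries where they do the work, as an engineer would, in place of code of your own. Each camera call takes 0.05 s, during which the arm holds its last target. There are 200 camera calls.

## Working session

There is one attempt and no reset: what is moved stays moved. The work goes in short steps, Python scripts to look and compute and a shell command to move; the robot and the scene stay as the last step left them, time stands still between calls to the robot, and variables do not carry over. Pictures are saved under pics/ and viewed, at most 10 in all, crops included, and the job is handed in when it is done.

```bash
mkdir -p pics; cat > h.py <<'E'
import numpy as np,cv2
from workcell import robot,optics
from scipy.spatial.transform import Rotation as R
def snap(n,f):
    i=optics.camera_info(n); p,d=optics.camera(n); cv2.imwrite('pics/'+f+'.png',p); np.savez('pics/'+f+'.npz',p=p,d=d,M=i['camera_from_world'],k=[i[a] for a in('fx','fy','cx','cy')]); return p,d,i
def ray(f,u,v):
    z=np.load('pics/'+f+'.npz'); fx,fy,cx,cy=z['k']; W=np.linalg.inv(z['M'])
    return W[:3,3],W[:3,:3]@np.array([(u-cx)/fx,-(v-cy)/fy,-1]),z['d'][int(v),int(u)]
def plane(f,u,v,h):
    o,r,_=ray(f,u,v); return o+r*(h-o[2])/r[2]
def dep(f,u,v):
    o,r,d=ray(f,u,v); return o+r*d
def cloud(f):
    z=np.load('pics/'+f+'.npz'); fx,fy,cx,cy=z['k']; W=np.linalg.inv(z['M']); d=z['d']
    v,u=np.mgrid[:d.shape[0],:d.shape[1]]
    return np.stack([(u-cx)/fx*d,-(v-cy)/fy*d,-d],-1)@W[:3,:3].T+W[:3,3]
E
python3 - <<'E'
from h import *
np.set_printoptions(precision=4,suppress=True)
for n in('top','scene'):
    p,d,i=snap(n,n+'0'); print(n,i)
s=robot.read_state(); print(s['time_s'],s['tcp_pos'],s['eef_rot'],s['width'])
E
```

```text
top {'fx': 360.6218138171023, 'fy': 360.6218138171023, 'cx': 256.7779679416938, 'cy': 193.92170823729768, 'camera_from_world': array([[-0.0103, -0.9999, -0.0086,  0.0264],
       [ 0.9947, -0.0112,  0.1018, -0.4797],
       [-0.1018, -0.0075,  0.9948, -1.1287],
       [ 0.    ,  0.    ,  0.    ,  1.    ]])}
scene {'fx': 355.34905773850096, 'fy': 355.34905773850096, 'cx': 256.95113425505235, 'cy': 199.80378723596897, 'camera_from_world': array([[-0.8743,  0.4853, -0.0061,  0.4016],
       [-0.3836, -0.6833,  0.6212,  0.1238],
       [ 0.2973,  0.5455,  0.7836, -1.5583],
       [ 0.    ,  0.    ,  0.    ,  1.    ]])}
0.1 [ 0.2715 -0.5624  0.2219] [ 0.9748  0.223  -0.0002 -0.0007] 0.08775464205895181
```

View pics/top0.png

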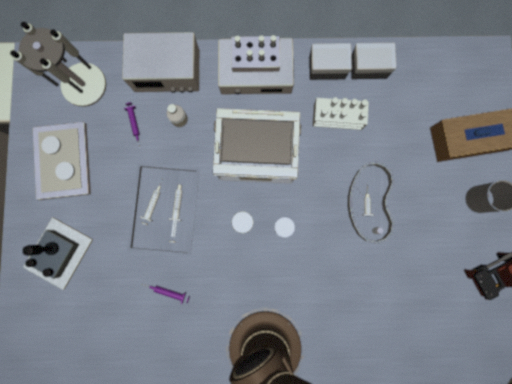

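View pics/scene0.png

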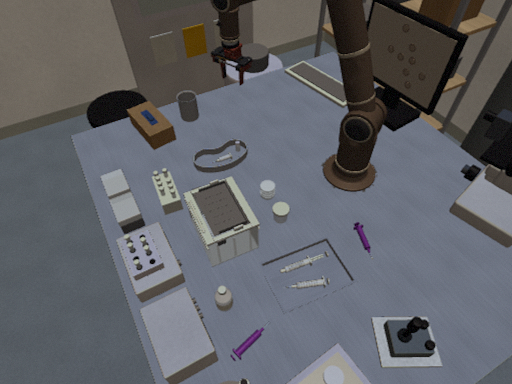

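The top view shows syringe candidates at (152,204), shorter; (176,212), longer; and purple look-alikes at (133,120) and (169,293). The holder is in the dish at (367,203), the vial at (378,231), and the bin tray near (257,141). I'll check the choice in one close crop.

```bash
python3 - <<'E'
from h import *
np.set_printoptions(precision=4,suppress=True)
p=cv2.imread('pics/top0.png')
a=cv2.resize(p[160:260,125:205],None,fx=5,fy=5,interpolation=3); b=cv2.resize(p[160:260,340:400],None,fx=5,fy=5,interpolation=3)
cv2.imwrite('pics/crop.png',np.hstack([a,b]))
for n,m in {'short':[(152,204),(158,187),(145,221)],'long':[(180,185),(173,240),(176,212)],'holder':[(367,203),(368,215),(366,185)]}.items():
    for u,v in m: print(n,u,v,plane('top0',u,v,.012),dep('top0',u,v))
for u,v in[(257,120),(257,141),(257,160),(218,112),(297,113),(216,175),(297,177)]: print(u,v,dep('top0',u,v),plane('top0',u,v,.16))
E
```

```text
short 152 204 [0.4523 0.3603 0.012 ] [0.4514 0.3566 0.0245]
short 158 187 [0.5075 0.3419 0.012 ] [0.5067 0.34   0.0186]
short 145 221 [0.3978 0.3819 0.012 ] [0.3979 0.3835 0.0068]
long 180 185 [0.5132 0.2704 0.012 ] [0.5126 0.2693 0.0168]
long 173 240 [0.3362 0.2908 0.012 ] [0.336  0.2924 0.0052]
long 176 212 [0.4256 0.2823 0.012 ] [0.425  0.2797 0.0233]
holder 367 203 [ 0.448  -0.3328  0.012 ] [ 0.4473 -0.33    0.0215]
holder 368 215 [ 0.4094 -0.3345  0.012 ] [ 0.4098 -0.3375  0.0019]
holder 366 185 [ 0.5063 -0.332   0.012 ] [ 0.5057 -0.3305  0.0173]
257 120 [0.7058 0.0178 0.0784] [0.6802 0.0174 0.16  ]
257 141 [0.6179 0.018  0.1621] [0.6185 0.018  0.16  ]
257 160 [0.5625 0.0186 0.1637] [0.5632 0.0186 0.16  ]
218 112 [0.7054 0.1299 0.16  ] [0.7054 0.1299 0.16  ]
297 113 [ 0.6992 -0.0981  0.1607] [ 0.6994 -0.0982  0.16  ]
216 175 [0.5314 0.1432 0.0964] [0.5214 0.1354 0.16  ]
297 177 [ 0.5366 -0.1108  0.0017] [ 0.513  -0.0941  0.16  ]
```

View pics/crop.png

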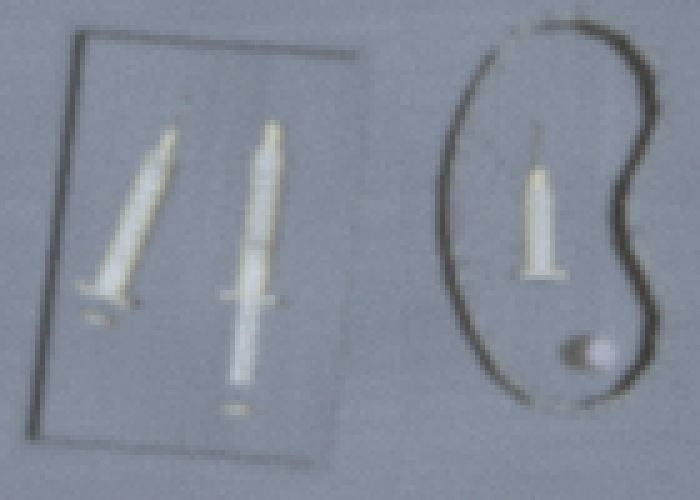

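The crop settles the choice. The left syringe, crop (130,220), i.e. pixel (151,204), has its thumb rest at the wings and a needle, so it is the used one. The right one, crop (255,250), has its plunger drawn out and a cap, so it is the filled one and stays. The holder's needle points to +x, with wings at pixel (368,215).

```bash
python3 - <<'E'
from h import *
np.set_printoptions(precision=4,suppress=True)
P=cloud('top0'); 
m=(P[...,2]>.15)&(P[...,2]<.185)&(abs(P[...,1]-.018)<.17)&(abs(P[...,0]-.61)<.13)
m=cv2.morphologyEx(m.astype(np.uint8),cv2.MORPH_OPEN,np.ones((3,3)))>0
print(m.sum(),cv2.minAreaRect(P[m][:,:2].astype(np.float32)*1000), np.percentile(P[m],[1,50,99],axis=0))
E
python3 -m creep '[4.95,-2.7,0,0,0,0,-0.14, 4.95,-2.7,0,0,0,0,-0.14, 4.95,-2.7,0,0,0,0,-0.14, 4.95,-2.7,0,0,0,0,-0.14, 4.95,-2.7,0,0,0,0,-0.14]' 8
python3 -m creep '[0,0,2,0,0,0.15,-0.14, 0,0,2,0,0,0.15,-0.14, 0,0,2,0,0,0.15,-0.14, 0,0,1,0,0,0,-0.14, 0,0,0,0,0,0,-0.14]'
python3 - <<'E'
from h import *
p,d,i=snap('wrist','w1'); print(robot.read_state()['tcp_pos'],i)
E
```

```text
5198 ((616.9780883789062, 20.375015258789062), (249.3931427001953, 192.31942749023438), 86.85098266601562) [[ 0.5205 -0.0997  0.1542]
 [ 0.617   0.0207  0.1614]
 [ 0.7108  0.1408  0.1769]]
time_s: 0.72
tcp_pos: [0.4366, -0.332, 0.2225]
eef_rot: [0.975, 0.223, -0.0, -0.0]
force: [1.1, -0.7, 0.9]
width: 0.0508
gripper_force: 0.0
time_s: 1.35
tcp_pos: [0.4356, -0.3333, 0.1521]
eef_rot: [1.0, 0.002, -0.001, -0.0]
force: [-0.1, 0.1, 0.3]
width: 0.0502
gripper_force: 0.0
[ 0.43595908 -0.33368243  0.15275357] {'fx': 266.3212826073501, 'fy': 266.3212826073501, 'cx': 256.25167323360176, 'cy': 189.87906374339062, 'camera_from_world': array([[ 4.09841722e-03, -9.99991014e-01, -1.08413924e-03,
        -3.34683113e-01],
       [ 9.61356074e-01,  4.23851321e-03, -2.75275377e-01,
        -4.03508790e-01],
       [ 2.75277498e-01,  8.59495048e-05,  9.61364807e-01,
        -4.43799357e-01],
       [ 0.00000000e+00,  0.00000000e+00,  0.00000000e+00,
         1.00000000e+00]])}
```

View pics/w1.png

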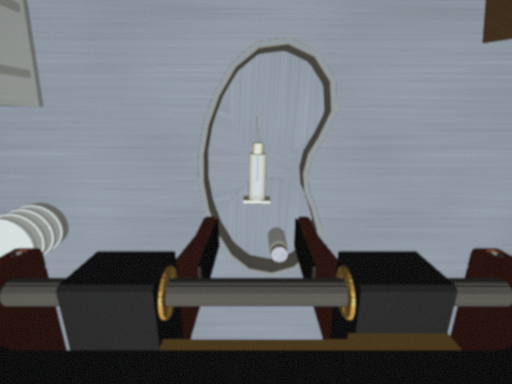

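The wrist view shows the holder cleanly: wings at (257,200), barrel front at (258,153), needle tip at (257,117), vial at (279,250) well behind.

```bash
python3 - <<'E'
from h import *
np.set_printoptions(precision=4,suppress=True)
for n,u,v,h in[('wing',257,200,.012),('front',258,153,.012),('tip',257,117,.012),('vialtop',279,255,.052)]: print(n,plane('w1',u,v,h),dep('w1',u,v))
p=cv2.imread('pics/top0.png'); P=cloud('top0')
g=p.max(2); m=np.zeros_like(g); m[112:172,212:302]=(g[112:172,212:302]<135)
m=cv2.morphologyEx(m,cv2.MORPH_OPEN,np.ones((5,5)))
c=max(cv2.findContours(m,0,1)[0],key=cv2.contourArea)[:,0]
w=np.array([plane('top0',u,v,.162)[:2] for u,v in c],np.float32)*1000
print(cv2.boundingRect(c),cv2.minAreaRect(w)); print(g[105:185:5,257],g[141,208:306:6])
for v in range(108,186,4): print(v,dep('top0',257,v))
E
```

```text
wing [ 0.412  -0.3339  0.012 ] [ 0.4153 -0.3339  0.0218]
front [ 0.4683 -0.3348  0.012 ] [ 0.4693 -0.3347  0.0186]
tip [ 0.5079 -0.3334  0.012 ] [ 0.5078 -0.3335  0.0046]
vialtop [ 0.3613 -0.3584  0.052 ] [ 0.3619 -0.3583  0.0531]
(220, 119, 74, 46) ((617.9639892578125, 20.236618041992188), (206.31072998046875, 127.12547302246094), 86.54959869384766)
[160 167 203 119 126 124 124 125 128 131 130 127 187 214 174 114] [153 163 149 127 127 129 127 128 128 128 127 125 128 125 136 186 159]
108 [ 0.773   0.0177 -0.0037]
112 [0.7006 0.0171 0.1698]
116 [0.6922 0.0173 0.1596]
120 [0.7058 0.0178 0.0784]
124 [0.6686 0.0175 0.1593]
128 [0.6567 0.0176 0.1595]
132 [0.6441 0.0177 0.1627]
136 [0.6323 0.0179 0.1629]
140 [0.6205 0.018  0.1633]
144 [0.6092 0.0181 0.162 ]
148 [0.598  0.0182 0.16  ]
152 [0.5853 0.0183 0.1649]
156 [0.5748 0.0185 0.1599]
160 [0.5625 0.0186 0.1637]
164 [0.5803 0.0196 0.007 ]
168 [0.5406 0.0189 0.1575]
172 [0.5284 0.019  0.1616]
176 [0.5211 0.0192 0.1342]
180 [0.5242 0.02   0.0298]
184 [0.5151 0.0204 0.0005]
```

Holder mid ≈ (0.437,-0.334), already under the tool to about 1 mm. Tray mid ≈ (0.617,0.020), yaw about -3.2°. Lower, grip and lift.

```bash

python3 -m creep '[0,0,4,0,0,0,-0.14, 0,0,4,0,0,0,-0.14, 0,0,3,0,0,0,-0.14, 0,0,2,0,0,0,-0.14, 0,0,1.6,0,0,0,-0.14]' 8
python3 -m creep '[0,0,0,0,0,0,0.2, 0,0,0,0,0,0,0.6, 0,0,0,0,0,0,1, 0,0,0,0,0,0,1, 0,0,0,0,0,0,1]' 8
python3 -m creep '[0,0,-1,0,0,0,1, 0,0,-2,0,0,0,1, 0,0,-4,0,0,0,1, 0,0,-4,0,0,0,1, 0,0,-4,0,0,0,1]' 8
python3 -m creep '[0,0,-5,0,0,0,1, 0,0,-5,0,0,0,1, 0,0,-2,0,0,0,1, 0,0,0,0,0,0,1, 0,0,0,0,0,0,1]' 8
```

```text
time_s: 2.02
tcp_pos: [0.4364, -0.3341, 0.0065]
eef_rot: [1.0, 0.001, 0.0, 0.0]
force: [0.1, -0.5, 0.2]
width: 0.0502
gripper_force: 0.0
time_s: 2.65
tcp_pos: [0.4365, -0.334, 0.0074]
eef_rot: [1.0, -0.0, 0.001, 0.0]
force: [-1.1, 0.4, 6.2]
width: 0.0196
gripper_force: 8.0
time_s: 3.28
tcp_pos: [0.4357, -0.3335, 0.1585]
eef_rot: [1.0, -0.0, 0.0, 0.0]
force: [0.3, -0.5, -0.5]
width: 0.0197
gripper_force: 8.0
time_s: 3.9
tcp_pos: [0.4353, -0.3332, 0.2756]
eef_rot: [1.0, -0.0, -0.001, -0.0]
force: [0.1, 0.0, -1.0]
width: 0.0197
gripper_force: 8.0
```

```bash

python3 -m creep '[2.9,-4.9,0,0,0,0,1, 2.9,-4.9,0,0,0,0,1, 2.9,-4.9,0,0,0,0,1, 2.9,-4.9,0,0,0,0,1, 2.9,-4.9,0,0,0,0,1]'
python3 -m creep '[2.8,-4.9,0,0,0,0,1, 2.8,-4.9,0,0,0,0,1, 0,0,0,0,0,0,1, 0,0,0,0,0,-0.12,1, 0,0,0,0,0,-0.15,1]'
python3 -m creep '[0,0,0,0,0,-0.16,1, 0,0,0,0,0,-0.16,1, 0,0,0,0,0,-0.16,1, 0,0,0,0,0,-0.16,1, 0,0,0,0,0,-0.16,1]'
python3 -m creep '[0,0,0,0,0,-0.16,1, 0,0,0,0,0,-0.16,1, 0,0,0,0,0,-0.12,1, 0,0,0,0,0,0,1, 0,0,0,0,0,0,1]'
python3 - <<'E'
from h import *
p,d,i=snap('wrist','w2'); print(robot.read_state()['tcp_pos'])
M=i['camera_from_world']
for q in [(.6,.02,.162),(.679,.0166,.162),(.557,.023,.162),(.637,.019,.162)]:
    c=M@np.array([*q,1]); print(q,i['cx']+i['fx']*c[0]/-c[2],i['cy']-i['fy']*c[1]/-c[2])
E
```

```text
time_s: 4.53
tcp_pos: [0.581, -0.0871, 0.2749]
eef_rot: [1.0, -0.0, -0.001, -0.0]
force: [0.6, -0.3, -0.2]
width: 0.0197
gripper_force: 8.0
time_s: 5.15
tcp_pos: [0.6361, 0.0084, 0.2748]
eef_rot: [0.991, 0.137, -0.002, 0.0]
force: [-0.6, -0.1, 0.5]
width: 0.0195
gripper_force: 8.0
time_s: 5.78
tcp_pos: [0.6361, 0.008, 0.275]
eef_rot: [0.859, 0.512, -0.001, -0.0]
force: [-0.3, -0.9, 0.1]
width: 0.0198
gripper_force: 8.0
time_s: 6.4
tcp_pos: [0.6366, 0.0086, 0.2759]
eef_rot: [0.729, 0.684, -0.001, -0.0]
force: [0.7, -0.4, -0.0]
width: 0.02
gripper_force: 8.0
[0.63669035 0.00883441 0.27609716]
(0.6, 0.02, 0.162) 220.9658071930079 178.56705501945504
(0.679, 0.0166, 0.162) 294.952363736406 177.09512588371786
(0.557, 0.023, 0.162) 180.63127051963 178.32333462202774
(0.637, 0.019, 0.162) 255.5560002929245 177.33920149342583
```

View pics/w2.png

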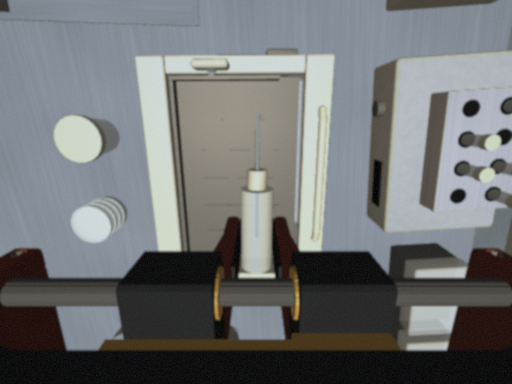

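The holder is held with its needle along +y. The tray spans columns 178–298, as predicted. Lower.

```bash

python3 -m creep '[0,0,4,0,0,0,1, 0,0,3,0,0,0,1, 0,0,2,0,0,0,1, 0,0,1,0,0,0,1, 0,0,0.6,0,0,0,1]'
python3 -m creep '[0,0,0.1,0,0,0,1, 0,0,0,0,0,0,1, 0,0,0,0,0,0,1, 0,0,0,0,0,0,1, 0,0,0,0,0,0,1]'
```

```text
time_s: 7.08
tcp_pos: [0.6371, 0.0093, 0.1705]
eef_rot: [0.729, 0.685, 0.0, 0.0]
force: [0.2, -0.5, -0.0]
width: 0.0198
gripper_force: 8.0
time_s: 7.7
tcp_pos: [0.637, 0.0093, 0.1698]
eef_rot: [0.728, 0.685, 0.0, 0.0]
force: [-0.4, 0.6, 0.3]
width: 0.0195
gripper_force: 8.0
```

```bash

python3 -m creep '[0,0,0,0,0,0,0.1, 0,0,0,0,0,0,0.1, 0,0,-1,0,0,0,0.1, 0,0,-3,0,0,0,-0.14, 0,0,-5,0,0,0,-0.14]'
python3 -m creep '[0,0,-2,0,0,0,-0.14, 0,0,0,0,0,0,-0.14, 0,0,0,0,0,0,-0.14, 0,0,0,0,0,0,-0.14, 0,0,0,0,0,0,-0.14]'
python3 - <<'E'
from h import *
snap('wrist','w3')
E
```

```text
time_s: 8.32
tcp_pos: [0.6361, 0.0091, 0.2598]
eef_rot: [0.728, 0.685, -0.001, -0.001]
force: [0.5, -0.1, -0.2]
width: 0.0496
gripper_force: 0.0
time_s: 8.95
tcp_pos: [0.6366, 0.0092, 0.2787]
eef_rot: [0.728, 0.685, -0.001, -0.001]
force: [-0.3, -0.0, 0.7]
width: 0.0497
gripper_force: 0.0
```

View pics/w3.png

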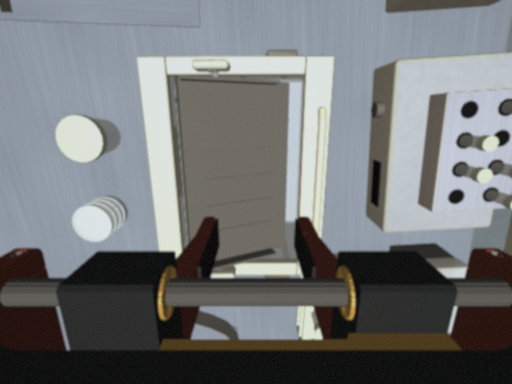

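The holder has gone in and the tray (columns 180–288) is swinging back. On to the syringe.

```bash

python3 -m creep '[4.9,-3,0,0,0,0,-0.14, 4.9,-3,0,0,0,0,-0.14, 4.9,-3,0,0,0,0,-0.14, 4.9,-3,0,0,0,0,-0.14, 4.9,-3,0,0,0,0,-0.14]'
python3 -m creep '[4.9,-3,0,0,0,0,-0.14, 4.9,-3.1,0,0,0,0,-0.14, 0,0,0,0,0,-0.16,-0.14, 0,0,0,0,0,-0.16,-0.14, 0,0,0,0,0,-0.16,-0.14]'
python3 -m creep '[0,0,2,0,0,-0.16,-0.14, 0,0,2,0,0,-0.16,-0.14, 0,0,2,0,0,-0.16,-0.14, 0,0,2,0,0,-0.16,-0.14, 0,0,2,0,0,-0.16,-0.14]'
python3 -m creep '[0,0,0,0,0,0,-0.14, 0,0,0,0,0,0,-0.14, 0,0,0,0,0,0,-0.14, 0,0,0,0,0,0,-0.14, 0,0,0,0,0,0,-0.14]'
python3 - <<'E'
from h import *
s=robot.read_state();p,d,i=snap('wrist','w4'); M=i['camera_from_world']
snap('scene','s4')
q=np.append(s['tcp_pos'],1);q[2]=.013;c=M@q;print(i['cx']+i['fx']*c[0]/-c[2],i['cy']-i['fy']*c[1]/-c[2])
E
```

```text
time_s: 9.62
tcp_pos: [0.5012, 0.2644, 0.2796]
eef_rot: [0.728, 0.685, 0.0, 0.0]
force: [0.8, -0.7, -0.4]
width: 0.0501
gripper_force: 0.0
time_s: 10.25
tcp_pos: [0.447, 0.3647, 0.2794]
eef_rot: [0.542, 0.84, -0.0, -0.0]
force: [-0.2, -0.0, -0.2]
width: 0.05
gripper_force: 0.0
time_s: 10.88
tcp_pos: [0.4473, 0.3644, 0.1788]
eef_rot: [0.172, 0.985, -0.0, -0.0]
force: [-0.1, 0.3, -0.0]
width: 0.0499
gripper_force: 0.0
time_s: 11.5
tcp_pos: [0.4474, 0.3646, 0.18]
eef_rot: [0.175, 0.985, 0.0, 0.0]
force: [0.6, 0.3, -0.2]
width: 0.0496
gripper_force: 0.0
255.6716372452888 174.85022648090614
```

View pics/w4.png

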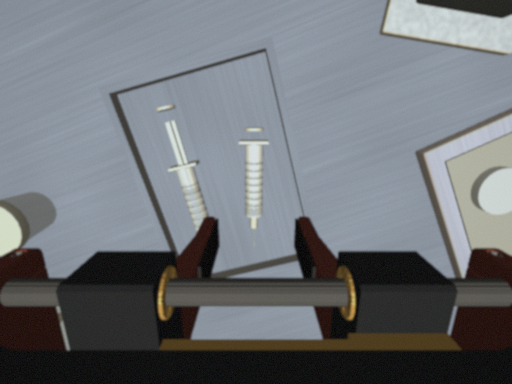

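The used syringe has wings at (254,142), thumb rest at (254,130) and barrel front at about (254,217). The TCP projects to (256,175), on the barrel. The filled syringe is at (190,180), clear of the fingers.

```bash
python3 - <<'E'
from h import *
np.set_printoptions(precision=4,suppress=True)
s=robot.read_state(); r=R.from_quat(s['eef_rot'])
for n,u,v in[('wing',254,142),('mid',255,178),('front',254,217),('thumb',254,130),('wallR',294,175),('full',190,180)]:
    w=plane('w4',u,v,.013); print(n,w,dep('w4',u,v),'tool cm',r.inv().apply(w-s['tcp_pos'])*100)
P=cloud('s4');m=(abs(P[...,0]-.617)<.05)&(abs(P[...,1]-.02)<.08)&(P[...,2]>.1);print(np.percentile(P[m][:,2],[2,50,98]))
E
```

```text
wing [0.4079 0.377  0.013 ] [0.4067 0.3775 0.0251] tool cm [ 4.1327 -0.2001 16.6807]
mid [0.4509 0.3624 0.013 ] [0.4483 0.3634 0.0248] tool cm [-0.4067 -0.0801 16.6821]
front [0.5005 0.3428 0.013 ] [0.4962 0.3444 0.0244] tool cm [-5.7372 -0.2162 16.6838]
thumb [0.3944 0.3819 0.013 ] [0.3938 0.3823 0.0247] tool cm [ 5.5718 -0.1978 16.6803]
wallR [0.4643 0.4103 0.013 ] [0.4657 0.4106 0.0077] tool cm [-0.0129  4.8749 16.6828]
full [0.4248 0.2836 0.013 ] [0.4233 0.2871 0.0236] tool cm [-0.6727 -8.3786 16.6809]
[0.1586 0.1628 0.1668]
```

```bash

python3 -m creep '[-0.4,-0.15,5,0,0,0,0.2, 0,0,5,0,0,0,0.2, 0,0,4,0,0,0,0.2, 0,0,2.2,0,0,0,0.2, 0,0,1.1,0,0,0,0.2]' 8
python3 -m creep '[0,0,0,0,0,0,0.4, 0,0,0,0,0,0,0.7, 0,0,0,0,0,0,1, 0,0,0,0,0,0,1, 0,0,0,0,0,0,1]' 8
python3 -m creep '[0,0,-1,0,0,0,1, 0,0,-2,0,0,0,1, 0,0,-4,0,0,0,1, 0,0,-5,0,0,0,1, 0,0,-5,0,0,0,1]' 8
python3 -m creep '[0,0,-5,0,0,0,1, 0,0,-5,0,0,0,1, 0,0,0,0,0,0,1, 0,0,0,0,0,0,1, 0,0,0,0,0,0,1]' 8
```

```text
time_s: 12.22
tcp_pos: [0.4504, 0.3618, 0.006]
eef_rot: [0.175, 0.985, -0.0, -0.0]
force: [0.7, -0.3, 0.4]
width: 0.035
gripper_force: 0.0
time_s: 12.85
tcp_pos: [0.4512, 0.3622, 0.0077]
eef_rot: [0.175, 0.985, 0.001, 0.001]
force: [0.0, -0.7, 7.1]
width: 0.0218
gripper_force: 8.0
time_s: 13.48
tcp_pos: [0.4501, 0.3617, 0.1794]
eef_rot: [0.175, 0.985, 0.0, 0.0]
force: [1.3, 0.7, -1.2]
width: 0.0218
gripper_force: 8.0
time_s: 14.1
tcp_pos: [0.45, 0.361, 0.2755]
eef_rot: [0.175, 0.985, -0.001, -0.001]
force: [0.3, 0.9, 0.1]
width: 0.0217
gripper_force: 8.0
```

```bash

python3 -m creep '[-4.1,-3.4,0,0,0,0,1, -4.1,-3.4,0,0,0,0,1, -4.1,-3.4,0,0,0,0,1, -4.1,-3.4,0,0,0,0,1, -4.1,-3.4,0,0,0,0,1]'
python3 -m creep '[-4.1,-3.4,0,0,0,0,1, -4.2,-3.6,0,0,0,0,1, 0,0,0,0,0,0.16,1, 0,0,0,0,0,0.16,1, 0,0,0,0,0,0.16,1]'
python3 -m creep '[0,0,0,0,0,0.16,1, 0,0,0,0,0,0.16,1, 0,0,0,0,0,0.16,1, 0,0,0,0,0,0.16,1, 0,0,0,0,0,0.16,1]'
python3 -m creep '[0,0,0,0,0,0,1, 0,0,0,0,0,0,1, 0,0,0,0,0,0,1, 0,0,0,0,0,0,1, 0,0,0,0,0,0,1]'
python3 - <<'E'
from h import *
snap('wrist','w5')
E
```

```text
time_s: 14.72
tcp_pos: [0.5846, 0.1297, 0.2754]
eef_rot: [0.175, 0.985, -0.0, -0.001]
force: [0.8, 1.0, -0.2]
width: 0.0215
gripper_force: 8.0
time_s: 15.35
tcp_pos: [0.6376, 0.037, 0.275]
eef_rot: [0.406, 0.914, -0.0, -0.001]
force: [0.3, -0.3, 0.8]
width: 0.0213
gripper_force: 8.0
time_s: 15.98
tcp_pos: [0.6376, 0.0372, 0.275]
eef_rot: [0.73, 0.683, -0.001, -0.001]
force: [0.6, -0.7, 0.4]
width: 0.0217
gripper_force: 8.0
time_s: 16.6
tcp_pos: [0.6382, 0.0371, 0.2766]
eef_rot: [0.728, 0.685, 0.0, -0.0]
force: [0.6, 0.3, 0.2]
width: 0.0219
gripper_force: 8.0
```

View pics/w5.png

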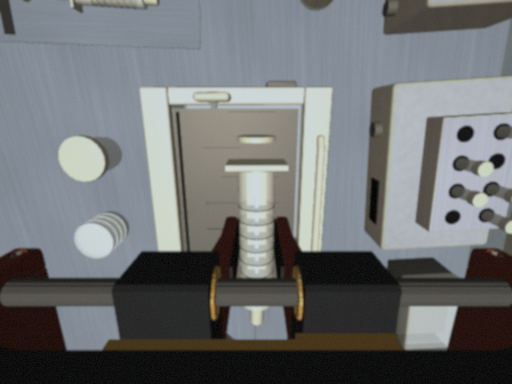

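The syringe is along y, thumb rest at (257,139) inside the level tray. Lower and release.

```bash

python3 -m creep '[0,0,4,0,0,0,1, 0,0,3,0,0,0,1, 0,0,2,0,0,0,1, 0,0,1,0,0,0,1, 0,0,0.65,0,0,0,1]'
python3 -m creep '[0,0,0,0,0,0,1, 0,0,0,0,0,0,1, 0,0,0,0,0,0,1, 0,0,0,0,0,0,1, 0,0,0,0,0,0,1]'
python3 -m creep '[0,0,0,0,0,0,0.1, 0,0,0,0,0,0,0.1, 0,0,-1,0,0,0,0.1, 0,0,-3,0,0,0,-0.14, 0,0,-5,0,0,0,-0.14]'
python3 -m creep '[0,0,-2,0,0,0,-0.14, 0,0,0,0,0,0,-0.14, 0,0,0,0,0,0,-0.14, 0,0,0,0,0,0,-0.14, 0,0,0,0,0,0,-0.14]'
python3 -m creep '[0,0,-2,0,0,0,-0.14, 0,0,0,0,0,0,-0.14, 0,0,0,0,0,0,-0.14, 0,0,0,0,0,0,-0.14, 0,0,0,0,0,0,-0.14]'
python3 -m creep '[0,0,0,0,0,0,-0.14, 0,0,0,0,0,0,-0.14, 0,0,0,0,0,0,-0.14, 0,0,0,0,0,0,-0.14, 0,0,0,0,0,0,-0.14]'
python3 - <<'E'
from h import *
a,_,_=snap('wrist','w6');b,_,_=snap('scene','s6')
cv2.imwrite('pics/fin.png',np.hstack([a[60:360,100:400],cv2.resize(b[160:280,160:280],(300,300),interpolation=3)]))
E
```

```text
time_s: 17.27
tcp_pos: [0.6385, 0.0373, 0.1703]
eef_rot: [0.728, 0.685, 0.0, 0.0]
force: [-0.2, -0.7, 0.2]
width: 0.0219
gripper_force: 8.0
time_s: 17.9
tcp_pos: [0.6382, 0.0372, 0.1703]
eef_rot: [0.728, 0.685, 0.0, 0.0]
force: [-0.1, 0.2, -1.3]
width: 0.0217
gripper_force: 8.0
time_s: 18.52
tcp_pos: [0.6373, 0.037, 0.2603]
eef_rot: [0.728, 0.685, -0.001, -0.001]
force: [1.1, -0.2, 0.9]
width: 0.0497
gripper_force: 0.0
time_s: 19.15
tcp_pos: [0.6379, 0.0371, 0.2792]
eef_rot: [0.728, 0.685, -0.001, -0.0]
force: [0.1, -0.2, 0.3]
width: 0.0501
gripper_force: 0.0
time_s: 19.77
tcp_pos: [0.638, 0.0371, 0.2996]
eef_rot: [0.728, 0.685, -0.0, -0.0]
force: [-0.1, -0.1, -0.5]
width: 0.0503
gripper_force: 0.0
time_s: 20.4
tcp_pos: [0.6382, 0.0372, 0.3001]
eef_rot: [0.728, 0.685, -0.0, 0.0]
force: [0.2, 0.4, 0.3]
width: 0.0502
gripper_force: 0.0
```

View pics/fin.png

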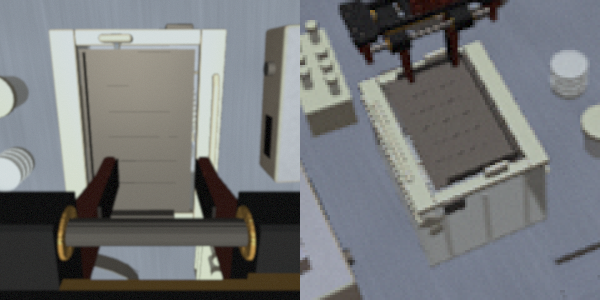

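The tray is empty and looks level in both views (wrist crop (140,130), scene crop (455,120)). I'll let it settle, check its height once, and hand in if it is level.

```bash

python3 -m creep '[0,0,0,0,0,0,-0.14, 0,0,0,0,0,0,-0.14, 0,0,0,0,0,0,-0.14, 0,0,0,0,0,0,-0.14, 0,0,0,0,0,0,-0.14]' >/dev/null
python3 - <<'E'
from h import *
snap('scene','s7'); P=cloud('s7')
for x in(.575,.6,.625,.645,.66):
    m=(abs(P[...,0]-x)<.008)&(abs(P[...,1]-.0)<.06)&(P[...,2]<.18)&(P[...,2]>.08); print(x,m.sum(),np.median(P[m][:,2]))
E
```

```text
0.575 116 0.16259577034611855
0.6 123 0.16315620830077193
0.625 119 0.16294217165618252
0.645 125 0.1629449111708836
0.66 129 0.16271525425027356
```

```bash
python3 -c "
from workcell import robot; print(robot.finish_job())"
```

```text
the job is handed in; nothing more can be done
None
```

I laid both used sharps on the tipping tray one at a time and they dropped out of sight into the container. The tray measured level again both times, and I handed the job in at about 21 s; no verdict was shown.

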